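# Light a culture dish and hold the loupe over it at the focus mark

## Robot

A 6-joint arm with a two-finger parallel gripper is mounted at the origin on a cart in front of the work surface, level with it; the furniture and walls round the work are solid. World frame = base frame: x ahead of the robot, y to its left, z up, the work surface at z = 0. Lengths are in m, angles in rad, forces in N, time in s.
With the tool pointing down it reaches from about 0.3 to 0.875 m from the base axis. Payload 6.4 kg.
Tool frame: the origin (TCP) lies at the very end of the fingers, on their centre line; the grasp point (between the pads) lies 19 mm behind it; z points along the fingers, y is the line along which they close (so a half turn about z gives the same grasp; the last joint's range is limited). The gripper opens to 85 mm and grips with 20 to 120 N. Pads are 22 mm wide; open, the fingers measure 114 mm over their backs; the gripper's body (76 mm by 85 mm) begins 54 mm behind the grasp point. The pads swing forward as they close: fully open they stand 13 mm farther back than shut.
Start: joints at [0.913, 0.181, 1.607, -0, 1.354, -0.206], TCP at [0.251, 0.517, 0.231] pointing down, gripper open.
Joint ranges: [-2.99, 2.99], [-0.89, 2.07], [0.3, 2.58], [-1.14, 4.28], [0, 2.63], [-3.12, 3.12]. Speed limits (rad/s): [2.57, 2.57, 3.01, 3.14, 3.14, 3.14].

## Interface

Orientations are given as a unit quaternion [w, x, y, z].
In Python, from bench import ctrl gives the robot as it stands.
- The arm moves only by the tool jog_arm, never from a script. Its argument "series" is a list that holds one entry, the list of rows, each a list of 7 numbers: the shift along the tool's x, y, z in mm, then the turn, a rotation vector about the tool's x, y, z in rad, then the finger opening in mm, from 0 to 85.4. In form: [[[tx, ty, tz, rx, ry, rz, gripper], ...]]. A call has exactly 10 rows; each row shifts and turns the commanded pose from where the row before left it, along the tool's axes as they then stand; what a row does not reach is not made up. A row lasts 1/10 s, in which the tool goes at most 50 mm and 8.59 degrees, less where a joint would pass 70% of its speed; a pose out of reach is approached as far as the arm can. A call with a gripper value outside its range is refused whole. The fingers move at their own pace and stop on an object; the grip force is fixed at half the most. Time passes only in rows, so rows that do not move let the fingers close, or fill a call up. It gives the time, the measured TCP pose, the force, the opening and the grip force at its end, in the units of the state.
- ctrl.get_obs(): the state, without advancing time (a new reading comes with each control period).
- ctrl.camera(name): name is "side" or "top"; returns a dict with "frame" (400x640x3 uint8, blue, green, red), "z_map" (400x640 float32, m along the optical axis (not along the pixel's ray), 0 where there is no reading), "fx", "fy", "cx", "cy" (pixels), "k1" (the pictures are not rectified: a ray, as slopes to the right and down, at radius r is drawn at 1 + k1 r^2 times it, then the intrinsics apply), "xyz" and "rotation" of the camera in the world. Camera axes: x right, y down, z forward; pixel columns grow to the right and rows downward; lengths in m; the calibration is good to about 2 mm. A picture is of the moment at which its call begins.
- ctrl.hand_in(): hands the job in; it is judged then, once.
The state is a dict: "time_s": time; "q": joint angles; "dq": joint speeds; "joint_efforts": joint torques, N m; "eef_pos": TCP position; "eef_rot": TCP orientation; "wrist_force": force on the tool from outside, world axes, zero at the start; "torque": the same for the moment, N m; "opening": opening from 0.0 (shut) to 1.0 (fully open); "grasp_force": force on a finger pad.
Only numpy, scipy, OpenCV 4.12 (cv2) and the standard library are available. Lean on these libraries where they do the work, as an engineer would, in place of code of your own. Each camera call takes 0.05 s, during which the arm holds its last target. There are 200 camera calls.

## Task

Turn the viewing stand's lamp selector to its three-dot mark and let go of it, then take the hand loupe off its rest and hold it over the culture dish on the stand's lit stage, with the lens centred on the dish, level, and its rim at the height of the pointer on the focus post. Leave the dish, the pointer and everything else on the bench where they are, and finish while still holding the loupe there, still and free of everything else.

Things in the scene. Friction and masses are not known exactly. Their poses are not given: they have to be found in the camera images.
- viewer: Viewing stand, fixed: a low white box 180 (x) x 250 (y) mm with a grey top plate at z = 46 mm. Origin: centre of its underside; its front (-x) faces the robot. In its frame: a flush round white stage, 108 mm across, centred at (-15, 55) mm; a round black knob at (-20, -75) mm; an upright steel focus post, 10 mm thick, top at z = 220 mm, behind the stage at (78, 55) mm.
- selector_axis (a point): On the vertical turning axis of the lamp selector, 60 mm above the bench, at mid height of its grip bar. The knob: a black skirt 41 mm across, top at z = 52 mm, and on it an upright grip bar 12 mm wide, 36 mm long, from z = 52 to 69 mm, one end a pointed nose with a white line on top. Nothing over 61 mm high stands within 100 mm of it.
- selector_nose (a point): Top of the selector's pointed nose, 19 mm from the axis: the direction from selector_axis to this point is the way the selector points.
- selector (a joint): Lamp selector's angle, rad, growing clockwise from above. It clicks in at 0 = off (small open circle, leftmost mark), 0.45 = one dot, 0.90 = two, 1.35 = three, 1.80 = four dots (rightmost; rows of dots run outwards). Off points 0.9 rad left of the stand's +x, two dots along +x. About 0.1 N m turns it; let go, it drops into the nearest click. Starts at off, one or two dots.
- pointer_tip (a point): Tip of the slim steel pointer on the black collar of the focus post: its height is the focal height, where the middle of the loupe's rim belongs. It points from the post towards the stage (the stand's -x) and ends 55 mm short of the stage's centre. The collar is held only by friction; its height differs from time to time (115 to 175 mm above the bench).
- culture_dish: The dish to be looked at: round clear plastic culture dish with lid, 62 mm across, 15 mm high, standing loose on the stand's stage. Origin: centre of its underside (on the stage, z = 46 mm).
- loupe: Hand loupe, 201 mm long, about 90 g: flat black handle 98 mm long, 18 mm wide, 14 mm thick, a thin steel neck, and a round lens in a black rim 77 mm across, 10 mm thick. Origin: on the handle's centre line, mid thickness, 20 mm from its neck end, near the balance point: grip here from above, across the 18 mm. x points along the handle to the lens, z up, normal to the lens.
- lens_centre (a point): Centre of the loupe's lens and of its rim's thickness, 85 mm along +x from the loupe's origin.
- loupe_rest: Bare aluminium rest, fixed, on which the loupe lies level, mid-plane 37 mm above the bench. Origin: underside, below the loupe's origin; x along the loupe. Base plate 52 mm wide, 8 mm thick; a fork 12 mm thick, cheeks up to z = 43 mm, holds the handle at x = -58 mm with 2.5 mm play each side; two blocks carry the rim at x = 85 mm, y = +-32 mm. The loupe lifts straight up out of it.
- spare_dish: Bystander: a second culture dish, 62 mm across, 15 mm high, on the bench in front of the stand. Origin: centre of its underside.
- marker: Bystander: blue and white marker pen, 127 x 12 x 12 mm, lying in front of the stand.
- bench_timer: Bystander: white timer, 62 x 62 x 20 mm, near the bench's front edge.
- tube_a: Bystander: small microtube, 40 mm long, lying left of the loupe rest.
- tube_b: Bystander: another small microtube, 40 mm long, lying left of the loupe rest.
Not all that is in view belongs to the job. Leave any black, red or yellow look-alike of the culture_dish alone.

How it is judged:
On the way, in this order (a step that is already met when the one before it is completed fails the run):
1. the selector clicks into the three-dot position and is let go, the loupe still on its rest (value of joint selector between 1.22 and 1.48 rad and contact force between the fingers and viewer below 0.1 N and velocity of joint selector between -0.1 and 0.1 rad/s and distance between loupe and loupe_rest below 0.045 m), for 0.2 s.
2. the loupe is lifted off its rest in the fingers (contact force between the fingers and loupe above 1 N and distance between loupe and loupe_rest above 0.06 m), for 0.2 s.
3. the lens is held over the dish, level, at the pointer's height (horizontal distance between lens_centre and culture_dish below 0.012 m and z of lens_centre in the frame of pointer_tip between -0.006 and 0.006 m and angle between loupe's own z axis and vertical below 0.1 rad), for 0.3 s.
At the end, for the whole second after the job is handed in: The fingers hold the loupe still, touching nothing else: lens centre within 12 mm of the dish's centre line, within 6 mm of the pointer tip's height, tilted under 0.1 rad. The selector is within 0.13 rad of three dots; the dish stands on the stage, the pointer unshifted (all of step 3 and value of joint selector between 1.22 and 1.48 rad and contact force between the fingers and loupe above 1 N and contact force between loupe and viewer below 0.1 N and contact force between loupe and culture_dish below 0.1 N and contact force between loupe and loupe_rest below 0.1 N and linear speed of loupe below 0.02 m/s and angular speed of loupe below 0.2 rad/s and horizontal distance between culture_dish and viewer below 0.09 m and height (world z) of culture_dish above 0.043 m); the arm keeps its last pose, push and grip.
It fails at once if the culture dish is pushed (more than 6 mm) or touched with the loupe (distance of culture_dish from where it was at the start of the episode above 0.006 m or contact force between loupe and culture_dish above 0.5 N).
It fails at once if the focus pointer is shifted (more than 3 mm) (distance of pointer_tip from where it was at the start of the episode above 0.003 m).
It fails at once if a bystander is pushed away (more than 15 mm) (distance of any of spare_dish, marker, bench_timer, tube_a, tube_b from where it was at the start of the episode above 0.015 m).
It also fails if it takes over 48 s, if anything falls off the work surface, if the arm or the gripper's body presses on something with over 40 N, if the wrist force passes 120 N, or if a joint passes its speed limit or range.

## Working session

There is one attempt and no reset: what is moved stays moved. The work goes in short steps, Python scripts to look and compute and a tool call to move; the robot and the scene stay as the last step left them, time stands still between calls to the robot, and variables do not carry over. Pictures are saved under pics/ and viewed, at most 10 in all, crops included, and the job is handed in when it is done.

Besides the shell and the picture viewer there is one more tool, called after "Request:" by a JSON object that holds its "api" and its "payload". jog_arm: Moves the arm, as the interface text tells. Its arguments: {"type":"object","properties":{"series":{"type":"array"}},"required":["series"]}

```bash
mkdir -p pics; cat > h.py <<'E'
import numpy as np, cv2
from bench import ctrl
def snap(name,fn):
    c=ctrl.camera(name); cv2.imwrite(f'pics/{fn}.png',c['frame'])
    np.savez(f'pics/{fn}.npz',**c); return c
def load(fn): return dict(np.load(f'pics/{fn}.npz'))
def ray(c,u,v):
    xd=(u-c['cx'])/c['fx'];yd=(v-c['cy'])/c['fy'];x,y=xd,yd
    for _ in range(20):
        s=1+c['k1']*(x*x+y*y);x,y=xd/s,yd/s
    return np.array([x,y,1.0])
def rot(c): return np.array(c['rotation']).reshape(3,3)
def atz(c,u,v,z):   # intersect pixel ray with plane z
    d=rot(c)@ray(c,u,v);p=np.array(c['xyz']);return p+d*(z-p[2])/d[2]
def depth(c,u,v):
    return np.array(c['xyz'])+rot(c)@(ray(c,u,v)*c['z_map'][int(round(v)),int(round(u))])
def proj(c,P):
    q=rot(c).T@(np.array(P)-c['xyz']);x,y=q[:2]/q[2];s=1+c['k1']*(x*x+y*y)
    return c['cx']+c['fx']*x*s,c['cy']+c['fy']*y*s
E
python3 - <<'E'
from h import *
for n in('top','side'):
    c=snap(n,n+'0');print(n,c['xyz'],np.round(c['rotation'],3).tolist(),c['fx'],c['cx'],c['k1'])
o=ctrl.get_obs();print({k:np.round(v,3).tolist() for k,v in o.items()})
E
```

```text
top [ 0.34961215 -0.06640722  1.07779336] [0.07, -0.695, 0.712, -0.067] 478.6078593346413 310.5509700671186 -0.13312917059165646
side [0.04721106 0.04150284 1.0695158 ] [0.148, -0.613, 0.753, -0.188] 510.627229032748 321.2233690237908 0.022433964255446904
{'time_s': 0.1, 'q': [0.913, 0.181, 1.608, 0.0, 1.354, -0.206], 'dq': [-0.002, -0.002, -0.003, -0.001, -0.002, 0.0], 'joint_efforts': [0.0, -44.587, -35.224, -0.0, 0.004, 0.0], 'eef_pos': [0.251, 0.517, 0.23], 'eef_rot': [-0.0, 0.224, 0.975, -0.001], 'wrist_force': [0.267, 0.944, 0.117], 'torque': [-0.003, -0.019, 0.012], 'grasp_force': 0.0, 'opening': 1.001}
```

View pics/top0.png

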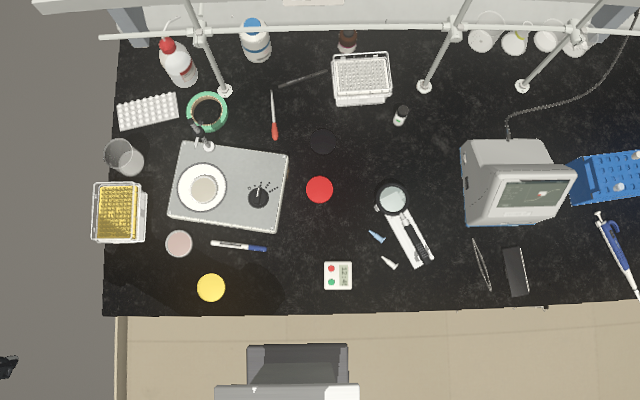

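View pics/side0.png

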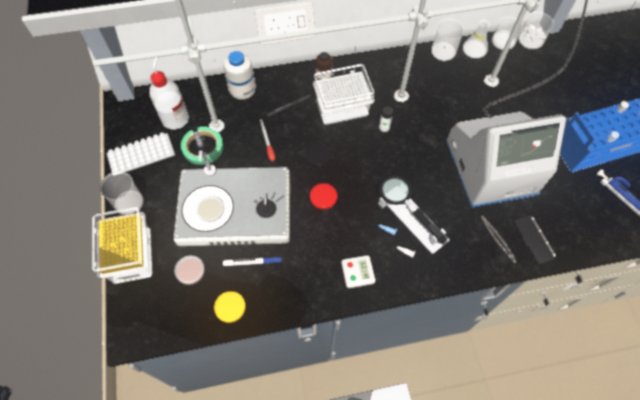

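Overview: the stand is at top (230,188), with the stage at (203,188) and the knob at (258,198). The loupe lens is at (392,198) on its rest, and the post is near (208,145). The rotations are quaternions, so I'll fix the helper and look at enlarged crops.

```bash
python3 - <<'E'
s=open('h.py').read()
s=s.replace("def rot(c): return np.array(c['rotation']).reshape(3,3)","from scipy.spatial.transform import Rotation as R\ndef rot(c):\n    w,x,y,z=c['rotation'];return R.from_quat([x,y,z,w]).as_matrix()")
open('h.py','w').write(s)
from h import *
t=load('top0');s=load('side0')
def crop(c,u0,v0,w,h,k): return cv2.resize(c['frame'][v0:v0+h,u0:u0+w],None,fx=k,fy=k,interpolation=cv2.INTER_CUBIC)
a=crop(t,160,110,133,130,6)[:600];cv2.imwrite('pics/tv.png',a[:, :798])
cv2.imwrite('pics/tl.png',crop(t,360,170,80,105,5)[:525])
cv2.imwrite('pics/sv.png',crop(s,165,115,133,100,6)[:600])
for P in[(203,188),(258,198),(392,198),(409,237)]:print(P,depth(t,*P).round(3))
E
```

```text
(203, 188) [0.579 0.171 0.063]
(258, 198) [0.552 0.049 0.071]
(392, 198) [ 0.551 -0.245  0.04 ]
(409, 237) [ 0.463 -0.277  0.042]
```

View pics/tv.png

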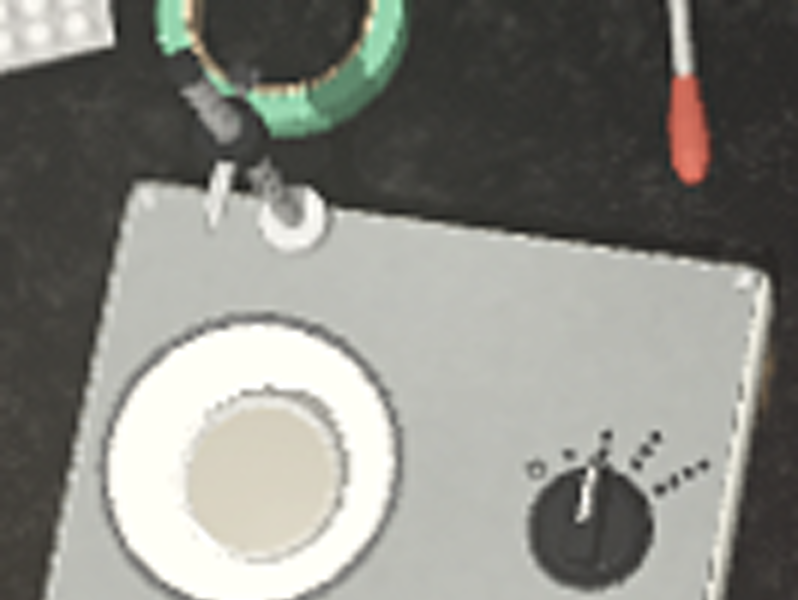

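View pics/tl.png

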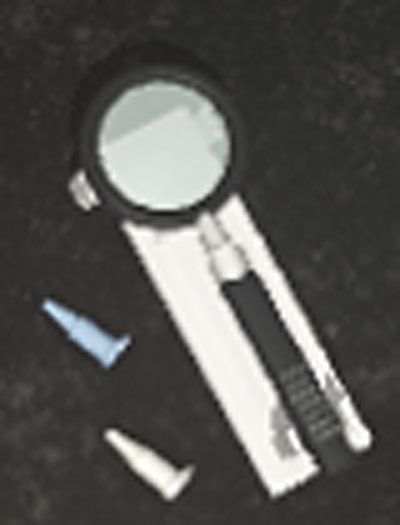

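View pics/sv.png

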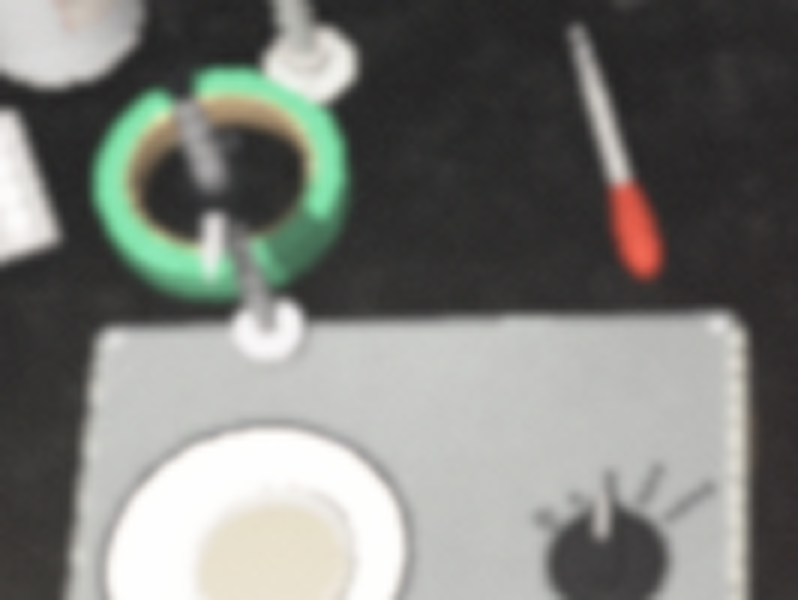

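Top crop:
- Knob at (591,527), with the white line from (584,520) to the nose at (594,462). It points near two dots or one.
- Stage circle spans x 103–402 with its top at 313. Dish is at about (264,476).
- Pointer tip at (213,228), and at (210,275) in the side crop.

Loupe crop: lens at (166,145), handle running from (240,280) to (335,465).

```bash
python3 - <<'E'
from h import *
from scipy.optimize import least_squares
t=load('top0');s=load('side0')
f=lambda x,y,u0,v0,k:(u0+(x+.5)/k-.5,v0+(y+.5)/k-.5)
T=lambda x,y:f(x,y,160,110,6)
L=lambda x,y:f(x,y,360,170,5)
S=lambda x,y:f(x,y,165,115,6)
tl,tr=atz(t,*T(140,185),.046),atz(t,*T(768,270),.046)
kn=atz(t,*T(591,527),.052);ax=[atz(t,*T(x,y),.046) for x,y in((103,460),(402,465),(262,313))]
print('corners',tl.round(4),tr.round(4),'knob',kn.round(4))
d=tl-tr;yaw=np.arctan2(-d[0],d[1]);print('yaw corners',yaw)
st=(ax[0]+ax[1])/2;print('stage edges',np.round(ax,4),'mid',st.round(4),np.linalg.norm(ax[0]-ax[1]))
d=st-kn;print('yaw stage-knob', np.arctan2(d[1],d[0])-np.arctan2(130,5))
for p in((594,462),(584,520)):
    q=atz(t,*T(*p),.069);print('line',q.round(4),np.arctan2(*(q-kn)[1::-1]),np.linalg.norm((q-kn)[:2]))
a,b=[atz(t,*T(*p),.069) for p in((594,462),(584,520))];print('line dir',np.arctan2(*(a-b)[1::-1]))
print('dish',atz(t,*T(264,476),.055).round(4), atz(s,*S(275,565),.061).round(4))
tri=lambda a,b:least_squares(lambda P:np.r_[np.subtract(proj(t,P),a),np.subtract(proj(s,P),b)],[.65,.15,.15])
r=tri(T(213,228),S(210,275));print('pointer',r.x.round(4),r.fun.round(2))
r=tri(T(295,218),S(268,330));print('postbase',r.x.round(4),r.fun.round(2))
for p in((103,460),(213,226),(222,175),(215,205)):
    print('depth',p,depth(t,*T(*p)).round(3))
l=atz(t,*L(166,145),.042);h0=atz(t,*L(240,280),.044);h1=atz(t,*L(335,465),.044)
print('lens',l.round(4),'handle',h0.round(4),h1.round(4),'yaws',np.arctan2(*(l-h0)[1::-1]),np.arctan2(*(h0-h1)[1::-1]),np.arctan2(*(l-h1)[1::-1]))
for n,c in(('t',t),('s',s)):  # dark-handle-free: lens by depth cloud
    vs,us=np.mgrid[150:290,340:450]; P=np.array([depth(c,u,v) for u,v in zip(us.ravel(),vs.ravel())]);m=(P[:,2]>.03)&(P[:,2]<.055)&(P[:,1]<-.18)
    Q=P[m][:,:2];k=Q[:,0]>.52;cc=Q[k];u,w,vt=np.linalg.svd(Q-Q.mean(0),full_matrices=0);print(n,'cloud lens box mid',((cc.min(0)+cc.max(0))/2).round(4),cc.min(0).round(3),cc.max(0).round(3),'mean',Q.mean(0).round(4),vt[0])
E
```

```text
corners [0.6954 0.2241 0.046 ] [ 0.6548 -0.0149  0.046 ] knob [0.5572 0.0507 0.052 ]
yaw corners -0.16838396850962709
stage edges [[0.5884 0.2345 0.046 ]
 [0.5835 0.1216 0.046 ]
 [0.6434 0.1755 0.046 ]] mid [0.586  0.1781 0.046 ] 0.11293869784495908
yaw stage-knob -0.18365736604991567
line [0.5777 0.0477 0.069 ] -0.14854245039980168 0.020675280021202464
line [0.5564 0.0513 0.069 ] 2.523291533362763 0.0009985344332172773
line dir -0.16949899479878408
dish [0.5787 0.1712 0.055 ] [0.5762 0.1723 0.061 ]
pointer [0.6436 0.1692 0.1538] [-0.6  -0.23  0.63  0.18]
postbase [0.6774 0.1631 0.0573] [-0.76 -0.29  0.79  0.21]
depth (103, 460) [0.589 0.235 0.045]
depth (213, 226) [0.644 0.168 0.153]
depth (222, 175) [0.663 0.166 0.152]
depth (215, 205) [0.651 0.167 0.154]
lens [ 0.5493 -0.246   0.042 ] handle [ 0.488  -0.2749  0.044 ] [ 0.4062 -0.3118  0.044 ] yaws 0.4410955944686266 0.42372343427600795 0.4311969500410579
t cloud lens box mid [ 0.5541 -0.2442] [ 0.52  -0.281] [ 0.588 -0.207] mean [ 0.5156 -0.2609] [-0.90107007 -0.43367352]
s cloud lens box mid [ 0.5548 -0.2439] [ 0.52  -0.281] [ 0.589 -0.206] mean [ 0.5136 -0.2604] [-0.90220051 -0.43131686]
```

Request:
{"api": "jog_arm", "payload": {"series": [[[-34, -20, 0, 0, 0, 0, 40], [-34, -20, 0, 0, 0, 0, 40], [-34, -20, 0, 0, 0, 0, 40], [-34, -20, 0, 0, 0, 0, 40], [-34, -20, 0, 0, 0, 0, 40], [-34, -20, 0, 0, 0, 0, 40], [-34, -20, 0, 0, 0, 0, 40], [-34, -20, 0, 0, 0, 0, 40], [-34, -20, 0, 0, 0, 0, 40], [-34, -20, 0, 0, 0, 0, 40]]]}}

```text
time_s: 1.1
eef_pos: [0.47, 0.1874, 0.231]
eef_rot: [-0.0, 0.224, 0.975, -0.0]
wrist_force: [0.3, 0.7, -0.0]
opening: 0.47
grasp_force: 0.0
```

Request:
{"api": "jog_arm", "payload": {"series": [[[-34, -20, 0, 0, 0, 0, 40], [-34, -20, 0, 0, 0, 0, 40], [-34, -20, 0, 0, 0, 0, 40], [-34, -20, 0, 0, 0, 0, 40], [0, 0, 20, 0, 0, -0.14, 40], [0, 0, 20, 0, 0, -0.14, 40], [0, 0, 20, 0, 0, 0, 40], [0, 0, 20, 0, 0, 0, 40], [0, 0, 0, 0, 0, 0, 40], [0, 0, 0, 0, 0, 0, 40]]]}}

```text
time_s: 2.1
eef_pos: [0.5568, 0.0576, 0.1512]
eef_rot: [-0.001, 0.086, 0.996, 0.0]
wrist_force: [-0.3, -1.1, 0.8]
opening: 0.467
grasp_force: 0.0
```

```bash
cat >> h.py <<'E'
def go(x,y,z,close):
    "tool-frame mm shift to world target, and rz to closing-line angle"
    o=ctrl.get_obs();w,a,b,c=o['eef_rot'];M=R.from_quat([a,b,c,w]).as_matrix()
    d=M.T@(np.array([x,y,z])-o['eef_pos'])*1000
    e=close-np.arctan2(M[1,1],M[0,1]);e=(e+np.pi/2)%np.pi-np.pi/2
    print('t',round(o['time_s'],2),'pos',np.round(o['eef_pos'],4),'zax',M[:,2].round(3),'shift',d.round(1),'rz',round(-e,3),'open',round(o['opening']*85.4,1),'F',np.round(o['wrist_force'],1),'grip',round(o['grasp_force'],1))
E
python3 -c "
from h import *
go(.5572,.0507,.055,1.40)"
```

```text
t 2.1 pos [0.5568 0.0576 0.1512] zax [-0.001  0.    -1.   ] shift [-1.7 -6.8 96.2] rz -0.001 open 39.8 F [-0.3 -1.1  0.8] grip 0.0
```

Request:
{"api": "jog_arm", "payload": {"series": [[[-1.7, -6.8, 20, 0, 0, 0, 40], [0, 0, 20, 0, 0, 0, 40], [0, 0, 20, 0, 0, 0, 40], [0, 0, 20, 0, 0, 0, 40], [0, 0, 16, 0, 0, 0, 40], [0, 0, 0, 0, 0, 0, 40], [0, 0, 0, 0, 0, 0, 11], [0, 0, 0, 0, 0, 0, 11], [0, 0, 0, 0, 0, 0, 11], [0, 0, 0, 0, 0, 0, 11]]]}}

```text
time_s: 3.1
eef_pos: [0.5592, 0.0525, 0.0572]
eef_rot: [0.002, 0.086, 0.996, 0.002]
wrist_force: [1.4, 8.4, 0.0]
opening: 0.132
grasp_force: 19.6
```

```bash
python3 -c "
from h import *
go(.5572,.0507,.055,1.40)"
```

```text
t 3.1 pos [0.5592 0.0525 0.0572] zax [ 0.004  0.003 -1.   ] shift [ 1.7 -2.1  2.2] rz -0.001 open 11.3 F [1.4 8.4 0. ] grip 19.6
```

Request:
{"api": "jog_arm", "payload": {"series": [[[0, 0, 0, 0, 0, 0.09, 11], [0, 0, 0, 0, 0, 0.09, 11], [0, 0, 0, 0, 0, 0.09, 11], [0, 0, 0, 0, 0, 0.09, 11], [0, 0, 0, 0, 0, 0.09, 11], [0, 0, 0, 0, 0, 0.02, 11], [0, 0, 0, 0, 0, 0, 11], [0, 0, 0, 0, 0, 0, 11], [0, 0, 0, 0, 0, 0, 11], [0, 0, 0, 0, 0, 0, 11]]]}}

```text
time_s: 4.1
eef_pos: [0.5593, 0.0527, 0.0572]
eef_rot: [0.002, 0.315, 0.949, 0.002]
wrist_force: [2.7, 9.5, -0.5]
opening: 0.131
grasp_force: 19.6
```

```bash
python3 -c "
from h import *
go(.5572,.0507,.055,.95)"
```

```text
t 4.1 pos [0.5593 0.0527 0.0572] zax [ 0.004  0.003 -1.   ] shift [ 0.5 -2.9  2.2] rz -0.021 open 11.2 F [ 2.7  9.5 -0.5] grip 19.6
```

Turned. Release, rise, and check the picture.

Request:
{"api": "jog_arm", "payload": {"series": [[[0, 0, 0, 0, 0, 0, 40], [0, 0, 0, 0, 0, 0, 40], [0, 0, 0, 0, 0, 0, 40], [0, 0, 0, 0, 0, 0, 40], [0, 0, 0, 0, 0, 0, 40], [0, 0, -30, 0, 0, 0, 40], [0, 0, -40, 0, 0, 0, 40], [0, 0, -40, 0, 0, 0, 40], [0, 0, 0, 0, 0, 0, 40], [0, 0, 0, 0, 0, 0, 40]]]}}

```text
time_s: 5.1
eef_pos: [0.5583, 0.0504, 0.1665]
eef_rot: [0.001, 0.315, 0.949, 0.0]
wrist_force: [-0.4, 0.9, -0.3]
opening: 0.469
grasp_force: 0.0
```

```bash
python3 -c "
from h import *
go(.473,-.281,.16,2.006)"
```

```text
t 5.1 pos [0.5583 0.0504 0.1665] zax [ 0.003 -0.    -1.   ] shift [-130.1 -316.5    6.4] rz -1.077 open 40.1 F [-0.4  0.9 -0.3] grip 0.0
```

Request:
{"api": "jog_arm", "payload": {"series": [[[-16, -39, 0, 0, 0, 0, 40], [-16, -39, 0, 0, 0, 0, 40], [-16, -39, 0, 0, 0, 0, 40], [-16, -39, 0, 0, 0, 0, 40], [-16, -39, 0, 0, 0, 0, 40], [-16, -39, 0, 0, 0, 0, 40], [-16, -39, 0, 0, 0, 0, 40], [-16, -39, 0, 0, 0, 0, 40], [0, 0, 0, 0, 0, -0.14, 40], [0, 0, 0, 0, 0, -0.14, 40]]]}}

```text
time_s: 6.1
eef_pos: [0.4716, -0.2767, 0.163]
eef_rot: [-0.002, 0.179, 0.984, 0.001]
wrist_force: [-0.1, 0.6, -0.2]
opening: 0.466
grasp_force: 0.0
```

Request:
{"api": "jog_arm", "payload": {"series": [[[0, 0, 0, 0, 0, -0.13, 40], [0, 0, 0, 0, 0, -0.13, 40], [0, 0, 0, 0, 0, -0.13, 40], [0, 0, 0, 0, 0, -0.13, 40], [0, 0, 0, 0, 0, -0.13, 40], [0, 0, 0, 0, 0, -0.14, 40], [0, 0, 0, 0, 0, 0, 40], [0, 0, 0, 0, 0, 0, 40], [0, 0, 0, 0, 0, 0, 40], [0, 0, 0, 0, 0, 0, 40]]]}}

```text
time_s: 7.1
eef_pos: [0.4731, -0.2758, 0.165]
eef_rot: [-0.0, -0.212, 0.977, 0.0]
wrist_force: [-0.1, 0.1, 0.7]
opening: 0.468
grasp_force: 0.0
```

```bash
python3 - <<'E'
from h import *
go(.473,-.281,.018,2.006)
t=snap('top','top1')
k=lambda u,v,w,h,s:cv2.resize(t['frame'][v:v+h,u:u+w],None,fx=s,fy=s,interpolation=cv2.INTER_CUBIC)
cv2.imwrite('pics/c1.png',np.hstack([k(235,170,60,80,6),k(360,180,70,80,6)]))
E
```

```text
t 7.1 pos [ 0.4731 -0.2758  0.165 ] zax [-0.  0. -1.] shift [  2.2  -4.7 147. ] rz -0.009 open 39.9 F [-0.1  0.1  0.7] grip 0.0
```

View pics/c1.png

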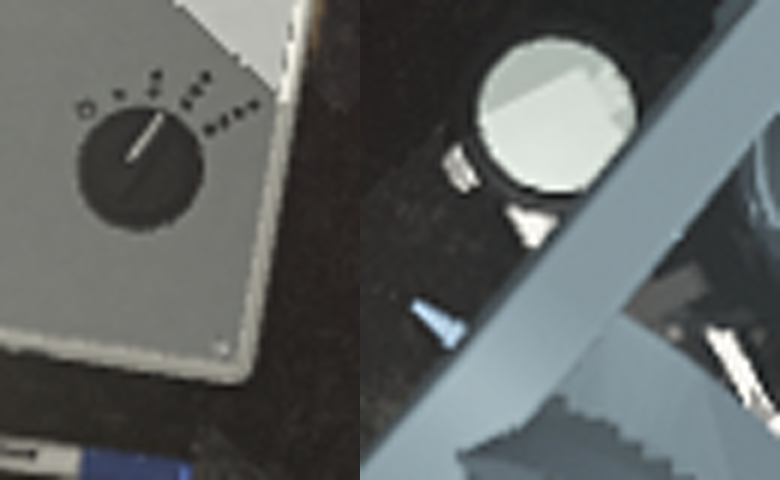

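The selector line, from (130,158) to (160,115), now points at the three-dot row. The rest and loupe are unmoved under the gripper. Descend and grip.

Request:
{"api": "jog_arm", "payload": {"series": [[[2, -5, 25, 0, 0, 0, 40], [0, 0, 30, 0, 0, 0, 40], [0, 0, 30, 0, 0, 0, 40], [0, 0, 25, 0, 0, 0, 40], [0, 0, 20, 0, 0, 0, 40], [0, 0, 15, 0, 0, 0, 40], [0, 0, 2, 0, 0, 0, 40], [0, 0, 0, 0, 0, 0, 40], [0, 0, 0, 0, 0, 0, 16], [0, 0, 0, 0, 0, 0, 14]]]}}

```text
time_s: 8.15
eef_pos: [0.4745, -0.2822, 0.0198]
eef_rot: [0.001, -0.213, 0.977, -0.001]
wrist_force: [-1.2, -0.1, -0.3]
opening: 0.195
grasp_force: 59.7
```

Request:
{"api": "jog_arm", "payload": {"series": [[[0, 0, 0, 0, 0, 0, 10], [0, 0, 0, 0, 0, 0, 5], [0, 0, 0, 0, 0, 0, 0], [0, 0, 0, 0, 0, 0, 0], [0, 0, 0, 0, 0, 0, 0], [0, 0, 0, 0, 0, 0, 0], [0, 0, 0, 0, 0, 0, 0], [0, 0, 0, 0, 0, 0, 0], [0, 0, 0, 0, 0, 0, 0], [0, 0, 0, 0, 0, 0, 0]]]}}

```text
time_s: 9.15
eef_pos: [0.4745, -0.2822, 0.0197]
eef_rot: [0.001, -0.212, 0.977, -0.001]
wrist_force: [-0.8, 0.3, 5.5]
opening: 0.203
grasp_force: 60.6
```

```bash
python3 -c "
from h import *
go(.473,-.281,.018,2.006)"
```

```text
t 9.15 pos [ 0.4745 -0.2822  0.0197] zax [ 0.002 -0.002 -1.   ] shift [0.9 1.7 1.7] rz -0.007 open 17.3 F [-0.8  0.3  5.5] grip 60.6
```

Request:
{"api": "jog_arm", "payload": {"series": [[[0, 0, -5, 0, 0, 0, 0], [0, 0, -10, 0, 0, 0, 0], [0, 0, -15, 0, 0, 0, 0], [0, 0, -20, 0, 0, 0, 0], [0, 0, -25, 0, 0, 0, 0], [0, 0, -25, 0, 0, 0, 0], [0, 0, -20, 0, 0, 0, 0], [0, 0, -15, 0, 0, 0, 0], [0, 0, -5, 0, 0, 0, 0], [0, 0, 0, 0, 0, 0, 0]]]}}

```text
time_s: 10.15
eef_pos: [0.4738, -0.2815, 0.1591]
eef_rot: [0.0, -0.212, 0.977, -0.001]
wrist_force: [0.1, -0.8, -1.7]
opening: 0.198
grasp_force: 59.6
```

```bash
python3 - <<'E'
from h import *
# lens relative to TCP at grasp: lens (.550,-.245) - tcp; goal dish (.578,.172)
gx,gy=.578-(.550-.4745),.172-(-.245+.2822);print(gx,gy)
go(gx,gy,.16,2.0)
t=snap('top','top2')
print(depth(t,*proj(t,[.55,-.245,.16])).round(3))
E
```

```text
0.5025 0.13479999999999998
t 10.15 pos [ 0.4738 -0.2815  0.1591] zax [ 0.001 -0.001 -1.   ] shift [-199.   366.8   -1.2] rz -0.001 open 16.9 F [ 0.1 -0.8 -1.7] grip 59.6
[ 0.546 -0.241  0.181]
```

Request:
{"api": "jog_arm", "payload": {"series": [[[-5, 9, 0, 0, 0, 0, 0], [-10, 18, 0, 0, 0, 0, 0], [-12, 22, 0, 0, 0, 0, 0], [-12, 22, 0, 0, 0, 0, 0], [-12, 22, 0, 0, 0, 0, 0], [-12, 22, 0, 0, 0, 0, 0], [-12, 22, 0, 0, 0, 0, 0], [-12, 22, 0, 0, 0, 0, 0], [-12, 22, 0, 0, 0, 0, 0], [-12, 22, 0, 0, 0, 0, 0]]]}}

```text
time_s: 11.2
eef_pos: [0.4892, -0.0486, 0.1571]
eef_rot: [-0.001, -0.213, 0.977, 0.001]
wrist_force: [0.8, -0.4, -0.2]
opening: 0.196
grasp_force: 59.6
```

Request:
{"api": "jog_arm", "payload": {"series": [[[-12, 22, 0, 0, 0, 0, 0], [-12, 22, 0, 0, 0, 0, 0], [-12, 22, 0, 0, 0, 0, 0], [-12, 22, 0, 0, 0, 0, 0], [-12, 22, 0, 0, 0, 0, 0], [-12, 22, 0, 0, 0, 0, 0], [-10, 18, 0, 0, 0, 0, 0], [-6, 14, 0, 0, 0, 0, 0], [0, 0, 0, 0, 0, 0, 0], [0, 0, 0, 0, 0, 0, 0]]]}}

```text
time_s: 12.2
eef_pos: [0.5012, 0.1355, 0.1573]
eef_rot: [-0.001, -0.213, 0.977, 0.0]
wrist_force: [0.5, -0.1, -1.5]
opening: 0.198
grasp_force: 59.6
```

```bash
python3 - <<'E'
from h import *
go(.5025,.1348,.1365,2.0)
t=snap('top','top3');s=snap('side','side3')
k=lambda c,u,v:cv2.resize(c['frame'][v:v+110,u:u+75],None,fx=5,fy=5,interpolation=cv2.INTER_CUBIC)
cv2.imwrite('pics/c3.png',np.hstack([k(t,165,120),k(s,175,130)]))
E
```

```text
t 12.2 pos [0.5012 0.1355 0.1573] zax [-0.002 -0.    -1.   ] shift [-0.9 -1.2 20.8] rz 0.0 open 16.9 F [ 0.5 -0.1 -1.5] grip 59.6
```

View pics/c3.png

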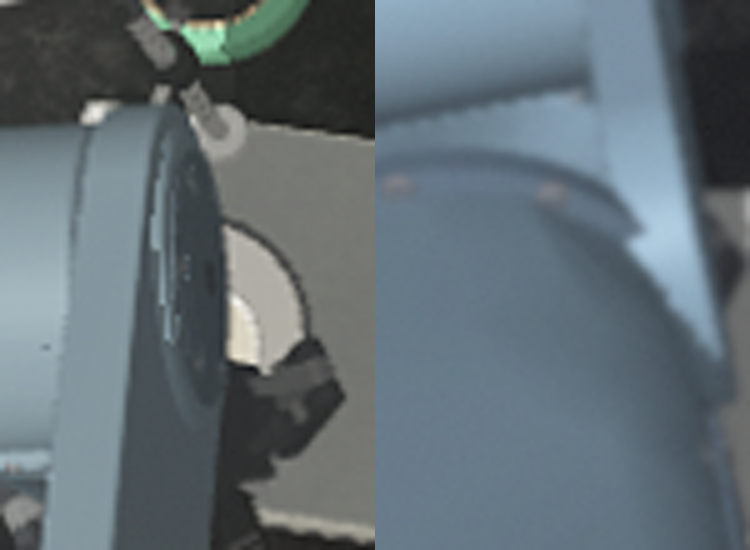

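The arm hides the lens from both cameras. The pointer and collar at (160,95) are where they were. Next: check arm clearance to the post and refine the dish centre from the depth in the first pictures.

```bash
python3 - <<'E'
from h import *
t=load('top3')
P=np.array([depth(t,u,v) for v in range(120,232,2) for u in range(165,215,2)])
m=P[:,2]>.19;Q=P[m];d=np.hypot(Q[:,0]-.677,Q[:,1]-.163);i=np.argsort(d)[:4];print('near post',Q[i].round(3),d[i].round(3))
for n in('top0','side0'):
    c=load(n);P=np.array([depth(c,u,v) for v in range(160,240) for u in range(175,240)])
    m=(P[:,2]>.0535)&(P[:,2]<.07)&(np.hypot(P[:,0]-.578,P[:,1]-.172)<.045);Q=P[m]
    print(n,m.sum(),((Q.max(0)+Q.min(0))/2).round(4),np.ptp(Q,axis=0).round(4))
c=load('top2');P=np.array([depth(c,u,v) for v in range(130,230) for u in range(360,450)])
m=(P[:,2]>.168)&(P[:,2]<.19)&(np.hypot(P[:,0]-.55,P[:,1]+.245)<.05);Q=P[m];print('lens lifted',m.sum(),((Q.max(0)+Q.min(0))/2).round(4),np.ptp(Q,axis=0).round(4))
A=np.c_[Q[:,:2],np.ones(len(Q))];print('plane',np.linalg.lstsq(A,Q[:,2],rcond=None)[0].round(3))
E
```

```text
near post [[0.678 0.161 0.218]
 [0.678 0.165 0.22 ]
 [0.674 0.161 0.218]
 [0.678 0.159 0.198]] [0.002 0.002 0.003 0.004]
top0 632 [0.5766 0.1721 0.0603] [0.0607 0.0623 0.013 ]
side0 603 [0.579  0.1732 0.0609] [0.0644 0.061  0.0138]
lens lifted 1062 [ 0.5495 -0.2446  0.1802] [0.0756 0.0732 0.0149]
plane [0.005 0.002 0.177]
```

Dish is at (0.578, 0.1725), and the lens is level. Lower by 21 mm.

Request:
{"api": "jog_arm", "payload": {"series": [[[0, 0, 2, 0, 0, 0, 0], [-1, 0, 3, 0, 0, 0, 0], [0, 0, 3, 0, 0, 0, 0], [0, 0, 3, 0, 0, 0, 0], [0, 0, 3, 0, 0, 0, 0], [0, 0, 3, 0, 0, 0, 0], [0, 0, 3, 0, 0, 0, 0], [0, 0, 1, 0, 0, 0, 0], [0, 0, 0, 0, 0, 0, 0], [0, 0, 0, 0, 0, 0, 0]]]}}

```text
time_s: 13.3
eef_pos: [0.5032, 0.1356, 0.1374]
eef_rot: [0.0, -0.212, 0.977, -0.0]
wrist_force: [-0.1, 0.1, -0.9]
opening: 0.199
grasp_force: 59.6
```

```bash
python3 - <<'E'
from h import *
go(.5023,.1356,.136,2.0)
E
```

```text
t 13.3 pos [0.5032 0.1356 0.1374] zax [ 0.  0. -1.] shift [0.8 0.3 1.4] rz -0.001 open 17.0 F [-0.1  0.1 -0.9] grip 59.6
```

Request:
{"api": "jog_arm", "payload": {"series": [[[0, 0, 1.5, 0, 0, 0, 0], [0, 0, 0, 0, 0, 0, 0], [0, 0, 0, 0, 0, 0, 0], [0, 0, 0, 0, 0, 0, 0], [0, 0, 0, 0, 0, 0, 0], [0, 0, 0, 0, 0, 0, 0], [0, 0, 0, 0, 0, 0, 0], [0, 0, 0, 0, 0, 0, 0], [0, 0, 0, 0, 0, 0, 0], [0, 0, 0, 0, 0, 0, 0]]]}}

```text
time_s: 14.3
eef_pos: [0.5031, 0.1356, 0.1358]
eef_rot: [0.0, -0.212, 0.977, -0.0]
wrist_force: [-0.9, -0.0, -1.1]
opening: 0.199
grasp_force: 59.6
```

```bash
python3 - <<'E'
from h import *
go(.5023,.1356,.136,2.0)
print(ctrl.hand_in())
E
```

```text
t 14.3 pos [0.5031 0.1356 0.1358] zax [ 0.  0. -1.] shift [ 0.7  0.3 -0.2] rz -0.001 open 17.0 F [-0.9 -0.  -1.1] grip 59.6
the job is handed in; nothing more can be done
None
```

I handed the job in at 14.3 s: the selector is on three dots and let go, and the loupe is held level over the dish at pointer height. No verdict was returned, and the arm hid the lens from both cameras, so that last position comes from the measured arm pose and earlier images.

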